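Roll down a new printed dial on the clockmaker's easel

TASK

The new self-adhesive dial has been laid on its plate on the sloping easel, its left edge held under the clamp strip. Take the hand roller from its rest and press the dial down with it in one unbroken pass, from close beside the clamp strip to the free right-hand edge, with the roller flat on the dial, covering its full height, and a steady pressure of about 10 N (never more than 20 N). Then stand the roller back upright on its wooden rest and leave it there; do not disturb the movement, loupe and screwdriver lying about.

Things in the scene. Friction and masses are not known exactly. Their poses are not given: they have to be found in the camera images.
- dial (a point): White rectangular dial with black baton marks, 150 mm wide (its y) by 84 mm high (its x), on a 3 mm brass plate fixed to the easel's board. Origin: centre of the printed face; z out of the face, x up the slope (away from the robot), y to the left seen from the robot. Clamp strip from y = +76 mm, free right edge at y = -75 mm. Slopes 27 to 37 degrees from level, low edge towards the robot.
- dial_board: The easel's plywood board with dial and clamp strip, locked at its slope. Origin: middle of the hinge line at its low edge; axes as the dial's, whose centre is at x = 112, z = 17 mm. Board surface 3 mm below the dial's face, 214 x 232 mm. In the dial's axes the dark steel clamp strip spans y = +76 to +94, x = -65 to +65 mm, 7 mm high, its two nuts 14 mm high at x = -50 and +50 mm.
- roller: Hand roller, 0.4 to 0.55 kg: wooden bar handle over a black rubber drum. Origin: its middle, level with the undersides of its two aluminium cheeks. x along drum and handle, z up to the handle, y the way it rolls. Handle 150 mm long, 22 mm thick (y), z = 40 to 66 mm. Cheeks at x = -66 and +66 mm, 6 mm thick, 32 mm along y. Drum centre at z = +2 mm unloaded; it can rise 8 mm.
- roller_grip (a point): The middle of the roller's wooden handle, z = 53 mm in the roller's frame: the place to grip it, fingers closing along the roller's y on its two flat sides, 22 mm apart.
- drum: The roller's rubber drum, 36 mm in diameter, 102 mm long, free to spin about its x axis (its length). Origin: its centre. Unloaded, its lowest line is 16 mm below the cheeks' undersides. On the dial it starts to give at about 2 N (weight and springs), then 2 N per mm (4 mm of travel is 10 N), and bottoms at 8 mm (18 N); it also rocks up to 0.1 rad (6 N m per rad) to lie flat.
- springs (a joint): Travel of the drum's springs in m: 0 unloaded, 0.004 at about 10 N, 0.008 fully home.
- rest: The roller's wooden rest, fixed: a 178 x 92 mm base (x by y) with two rails, tops 34 mm above the bench, at 57 to 83 mm either side along x, 60 mm clear along y between 8 mm high end stops. Origin: centre of its underside. The roller stands with a cheek on each rail, its x along the rest's x (either way round), the drum hanging between the rails.
- rest_seat (a point): Middle of the rest at the height of the rail tops (34 mm): where the roller's origin lies when it stands on the rest.
- parts_tray: Wooden tray of clock wheels, 150 x 100 mm, 22 mm high, fixed to the bench. Origin: centre of its underside.
- movement: Brass clock movement, 40 x 62 x 93 mm high, standing loose beyond the easel. Origin: centre of its underside. Not to be disturbed.
- loupe: Black eyeglass loupe, 34 mm wide, 37 mm high, standing loose. Origin: centre of its underside. Not to be disturbed.
- screwdriver: Screwdriver 150 mm long lying loose on the bench right of the easel. Origin: near its middle. Not to be disturbed.
Mind the look-alikes: they are no part of the job. Leave any orange look-alike of the rest alone.

How it is judged:
On the way, in this order (a step that is already met when the one before it is completed fails the run):
1. the roller is pressed flat on the dial close beside the clamp strip: drum's centre within 40 mm of the strip, over the dial's full height, 4 to 20 N (y of drum in the frame of dial between 0.035 and 0.075 m and contact force between drum and dial_board between 4 and 20 N and x of drum in the frame of dial between -0.01 and 0.01 m and angle between the x axis of drum and the z axis of dial, either way round above 1.53 rad and angle between the x axis of drum and the x axis of dial, either way round below 0.12 rad), for 0.15 s.
2. it is rolling, still pressed flat with 4 to 20 N, over the first half of the dial (y of drum in the frame of dial between 0 and 0.032 m and contact force between drum and dial_board between 4 and 20 N and x of drum in the frame of dial between -0.01 and 0.01 m and angle between the x axis of drum and the z axis of dial, either way round above 1.53 rad and angle between the x axis of drum and the x axis of dial, either way round below 0.12 rad), for 0.1 s.
3. it is rolling, still pressed flat with 4 to 20 N, over the second half (y of drum in the frame of dial between -0.05 and -0.005 m and contact force between drum and dial_board between 4 and 20 N and x of drum in the frame of dial between -0.01 and 0.01 m and angle between the x axis of drum and the z axis of dial, either way round above 1.53 rad and angle between the x axis of drum and the x axis of dial, either way round below 0.12 rad), for 0.1 s.
4. it has come, still pressed flat with 4 to 20 N, to the free edge: drum's centre within 13 mm of it (y of drum in the frame of dial below -0.062 m and contact force between drum and dial_board between 4 and 20 N and x of drum in the frame of dial between -0.01 and 0.01 m and angle between the x axis of drum and the z axis of dial, either way round above 1.53 rad and angle between the x axis of drum and the x axis of dial, either way round below 0.12 rad), for 0.05 s.
At the end, for the whole second after the job is handed in: The roller stands upright (within 0.08 rad) and still on its rest, a cheek plate on each rail: its origin within 11 mm along and 18 mm across of rest_seat and within 3 mm of the rail tops' height, its length along the rest's (within 0.25 rad, either way round) (x of roller in the frame of rest_seat between -0.011 and 0.011 m and y of roller in the frame of rest_seat between -0.018 and 0.018 m and z of roller in the frame of rest_seat between -0.003 and 0.003 m and angle between roller's own z axis and vertical below 0.08 rad and angle between the x axis of roller and the x axis of rest, either way round below 0.25 rad and linear speed of roller below 0.02 m/s); the robot touches nothing.
It fails at once if the dial is pressed with more than 20 N (contact force between roller and dial_board above 20 N).
It fails at once if the roller is lifted off in mid-pass (drum 2 to 8 mm clear of the dial between 30 mm left and 45 mm right of its middle) (y of drum in the frame of dial between -0.045 and 0.03 m and x of drum in the frame of dial between -0.03 and 0.03 m and z of drum in the frame of dial between 0.02 and 0.026 m).
It fails at once if the movement, the loupe or the screwdriver is moved by more than 20 mm (distance of any of movement, loupe, screwdriver from where it was at the start of the episode above 0.02 m).
It also fails if it takes over 61 s, if anything falls off the work surface, if the arm or the gripper's body presses on something with over 40 N, if the wrist force passes 120 N, or if a joint passes its speed limit or range.

ROBOT

A 6-joint arm with a two-finger parallel gripper is mounted at the origin on the work surface. World frame = base frame: x ahead of the robot, y to its left, z up, the work surface at z = 0. Lengths are in m, angles in rad, forces in N, time in s.
With the tool pointing down it reaches from about 0.3 to 0.85 m from the base axis. Payload 5.4 kg.
Tool frame: the origin (TCP) lies between the finger pads; the fingertips stand 11 mm ahead of it and the grasp point (between the pads) lies 8 mm behind it; z points along the fingers, y is the line along which they close (so a half turn about z gives the same grasp; the last joint's range is limited). The gripper opens to 85 mm and grips with 20 to 120 N. Pads are 22 mm wide; open, the fingers measure 114 mm over their backs; the gripper's body (76 mm by 85 mm) begins 54 mm behind the grasp point. The pads swing forward as they close: fully open they stand 13 mm farther back than shut.
Start: joints at [-0.21, 0.158, 1.597, -0, 1.386, -0.21], TCP at [0.575, -0, 0.242] pointing down, gripper open.
Joint ranges: [-2.91, 2.91], [-0.94, 2.29], [0.18, 2.7], [-1.29, 4.43], [0.17, 2.64], [-3, 3]. Speed limits (rad/s): [2.57, 2.57, 3.14, 3.14, 3.14, 3.14].

INTERFACE

Orientations are given as [roll, pitch, yaw] about the fixed x, y, z axes, in that order (R = Rz(yaw) Ry(pitch) Rx(roll)).
In Python, from plant import status, vision, arm, finder gives the robot as it stands.
- The arm moves only by the tool jog_arm, never from a script. Its argument "deltas" is a list of rows, each an object with "fingers": the gripper's target within -1 to 1 (fully open at 1, half-way at 0, shut at -1); "offset": the shift along the world's x, y, z in cm, a list of three; "twist": the turn, a rotation vector about the world's x, y, z in rad, a list of three. In form: [{"fingers": fingers, "offset": [tx, ty, tz], "twist": [ax, ay, az]}, ...]. A call has 1 to 8 rows; each row shifts and turns the commanded pose from where the row before left it; what a row does not reach is not made up. A row lasts 1/10 s, in which the tool goes at most 50 mm and 8.59 degrees, less where a joint would pass 70% of its speed; a pose out of reach is approached as far as the arm can. A call is refused whole if a number of a shift passes 5 or a number of a turn 0.15, either way. A call with a gripper value outside its range is refused whole. The fingers move at their own pace and stop on an object; the grip force is fixed at half the most. Time passes only in rows, so rows that do not move let the fingers close. It gives the time, the measured TCP pose, the force, the opening and the grip force at its end, in the units of the state.
- status.sense(): the state, without advancing time (a new reading comes with each control period).
- vision.read_camera(name): name is "scene" or "side" or "wrist"; returns a dict with "color" (384x512x3 uint8, red, green, blue), "camera_matrix" (3x3 intrinsics, pixels), "D" ([k1, k2, p1, p2, k3] as OpenCV has them; the pictures are not rectified), "cam_to_world" (4x4, takes a point from camera to world coordinates). Camera axes: x right, y down, z forward; pixel columns grow to the right and rows downward; lengths in m; the calibration is good to about 2 mm. A picture is of the moment at which its call begins. There is no depth.
- arm.hand_in(): hands the job in; it is judged then, once.
Trained networks look in a picture, given as the dict that the camera call returned (one of the last four; its "shot" number tells which), for a name from the list of things; names that differ only in an ending like _2 or _b are one class to them, and where a whole thing is asked for, a point or a joint stands for the part that bears it (a point fixed in the world has none). Each returns a list of dicts, best first, with "score" (0 to 1); they miss things now and then, are a little off and sometimes report something else, mostly with a low value. They report only what shows in the picture. A call takes as long as a camera call. They do not tell look-alikes from the thing itself.
- finder.regions_of(target, picture): "mask" (384x512 bool, what is visible of it) and "uv" ([column, row] in pixels, amid what is visible of it).
The state is a dict: "time_s": time; "qpos": joint angles; "joint_vel": joint speeds; "joint_torque": joint torques, N m; "tcp_pos": TCP position; "eef_rot": TCP orientation; "ft_force": force on the tool from outside, world axes, zero at the start; "torque": the same for the moment, N m; "width": opening from 0.0 (shut) to 1.0 (fully open); "finger_force": force on a finger pad.
Only numpy, scipy, OpenCV 4.12 (cv2) and the standard library are available. Lean on these libraries where they do the work, as an engineer would, in place of code of your own. Each camera call takes 0.05 s, during which the arm holds its last target. There are 200 camera calls.

## Working session

There is one attempt and no reset: what is moved stays moved. The work goes in short steps, Python scripts to look and compute and a tool call to move; the robot and the scene stay as the last step left them, time stands still between calls to the robot, and variables do not carry over. Pictures are saved under pics/ and viewed, at most 14 in all, crops included, and the job is handed in when it is done.

Besides the shell and the picture viewer there is one more tool, called after "Call:" as name(argument=value, ...) on one line, values as JSON. jog_arm: Moves the arm, as the interface text tells. Its arguments: {"type":"object","properties":{"deltas":{"type":"array","items":{"type":"object","properties":{"fingers":{"type":"number"},"offset":{"type":"array","items":{"type":"number"}},"twist":{"type":"array","items":{"type":"number"}}}}}},"required":["deltas"]}

```bash
mkdir -p pics; ls; cat > h.py <<'E'
import numpy as np, cv2
from plant import status, vision, arm, finder
def undist(p,uv):
    return cv2.undistortPoints(np.array(uv,float).reshape(-1,1,2),np.array(p["camera_matrix"]),np.array(p["D"])).reshape(-1,2)
def rays(p,uv):
    T=np.array(p["cam_to_world"]); n=undist(p,uv)
    d=np.c_[n,np.ones(len(n))]@T[:3,:3].T
    return T[:3,3],d
def onplane(p,uv,z):
    o,d=rays(p,uv); return o+d*((z-o[2])/d[:,2])[:,None]
def proj(p,X):
    T=np.linalg.inv(np.array(p["cam_to_world"])); r,_=cv2.Rodrigues(T[:3,:3])
    return cv2.projectPoints(np.array(X,float).reshape(-1,1,3),r,T[:3,3],np.array(p["camera_matrix"]),np.array(p["D"]))[0].reshape(-1,2)
def save(p,f,crop=None,s=1):
    im=p["color"][:,:,::-1].copy()
    if crop: im=im[crop[1]:crop[3],crop[0]:crop[2]]
    cv2.imwrite(f,cv2.resize(im,None,fx=s,fy=s,interpolation=cv2.INTER_CUBIC))
E
python3 - <<'E'
from h import *
import pickle
ps={}
for n in["scene","side"]:
    p=vision.read_camera(n); ps[n]=p
    save(p,f"pics/{n}0.png",s=1.5)
    print(n,np.round(p["cam_to_world"],3).tolist())
    for t in["roller","rest","dial","dial_board","drum","parts_tray","movement","loupe","screwdriver"]:
        print(t,[(round(r["score"],2),np.round(r["uv"]).tolist(),int(r["mask"].sum())) for r in finder.regions_of(t,p)])
pickle.dump(ps,open("ps0.pkl","wb"))
print(status.sense())
E
```

```text
pics
scene [[-0.823, 0.294, -0.485, 1.148], [0.567, 0.462, -0.682, 1.013], [0.024, -0.837, -0.547, 0.831], [0.0, 0.0, 0.0, 1.0]]
roller []
rest [(0.8, [402.0, 299.0], 2424), (0.78, [384.0, 216.0], 1321)]
dial [(0.72, [233.0, 185.0], 2006)]
dial_board [(0.89, [231.0, 183.0], 1964), (0.57, [329.0, 238.0], 1531), (0.5, [167.0, 237.0], 618)]
drum [(0.65, [337.0, 248.0], 492)]
parts_tray [(0.91, [189.0, 154.0], 655)]
movement [(0.85, [164.0, 238.0], 532), (0.16, [132.0, 171.0], 182)]
loupe [(0.67, [244.0, 280.0], 199), (0.36, [236.0, 182.0], 2136)]
screwdriver [(0.46, [133.0, 173.0], 196)]
side [[0.825, -0.387, 0.411, 0.094], [-0.565, -0.554, 0.611, -0.542], [-0.009, -0.737, -0.676, 0.767], [0.0, 0.0, 0.0, 1.0]]
roller [(0.72, [192.0, 161.0], 856)]
rest [(0.9, [162.0, 151.0], 750), (0.88, [194.0, 178.0], 790), (0.76, [134.0, 210.0], 1364), (0.28, [195.0, 163.0], 984)]
dial [(0.71, [274.0, 204.0], 5410)]
dial_board [(0.6, [279.0, 205.0], 5453)]
drum [(0.53, [194.0, 166.0], 337)]
parts_tray [(0.79, [344.0, 320.0], 2803)]
movement [(0.84, [326.0, 172.0], 527)]
loupe []
screwdriver [(0.71, [410.0, 276.0], 260)]
{'time_s': 1.0, 'qpos': array([-2.10061098e-01,  1.58373542e-01,  1.59700830e+00,  5.11581350e-06,
        1.38619189e+00, -2.10122139e-01]), 'joint_vel': array([ 0.00098485,  0.00018353, -0.00133845, -0.00019888, -0.0018426 ,
        0.00019811]), 'joint_torque': array([ 8.50603337e-04, -3.96010673e+01, -3.31708610e+01, -2.23503516e-04,
        5.67617681e-04, -1.54326642e-06]), 'tcp_pos': array([5.74984256e-01, 6.09548502e-06, 2.42309861e-01]), 'eef_rot': array([ 3.14157310e+00, -9.71315778e-07,  1.57085643e+00]), 'ft_force': array([ 0.03458891, -0.24390371,  0.34185095]), 'torque': array([ 0.02291828,  0.0119969 , -0.011893  ]), 'finger_force': 0.0, 'width': 1.000535819281897}
```

View pics/scene0.png

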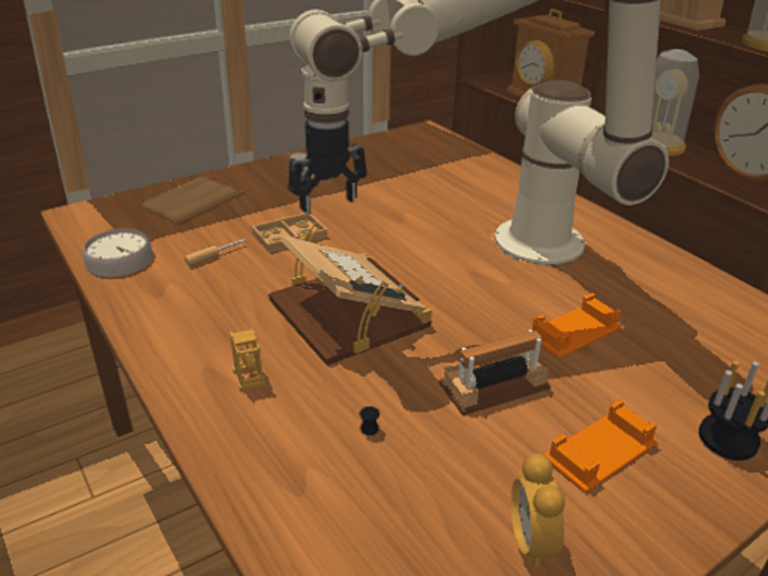

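View pics/side0.png

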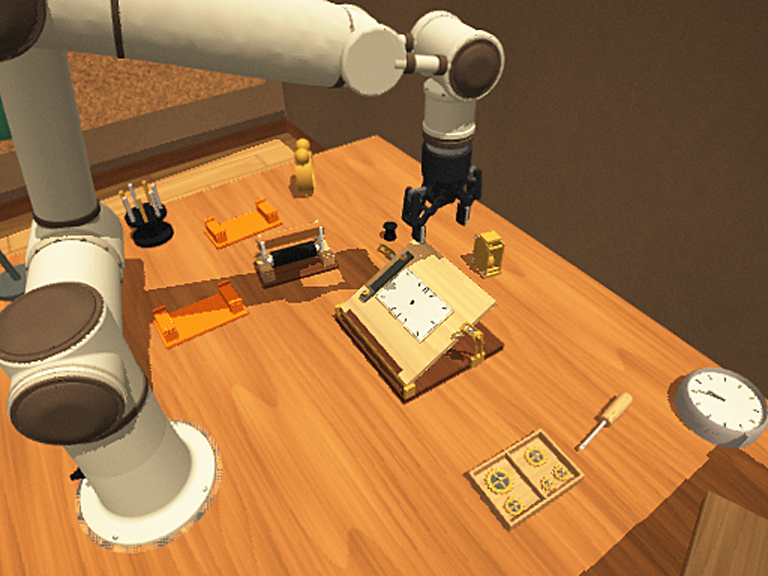

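The scene view shows the roller standing on the brown wooden rest with pale rails at about (330,248) px (original scale). The two orange rests at (384,216) and (402,299) are look-alikes. In the side view the wooden rest is at (195,175) and the orange ones at (162,150) and (134,210). The dial is at (274,204) in the side view.

```bash
python3 - <<'E'
from h import *
import pickle
ps=pickle.load(open("ps0.pkl","rb"))
w=vision.read_camera("wrist"); ps["wrist"]=w
pickle.dump(ps,open("ps0.pkl","wb"))
print(np.round(w["cam_to_world"],3).tolist(),np.round(w["camera_matrix"],0).tolist())
p=ps["side"]
save(p,"pics/c1.png",(150,120,360,280),3.7); save(w,"pics/w0.png",s=1.4)
for t in["roller","rest","dial","dial_board","drum"]:
    print(t,[(round(r["score"],2),np.round(r["uv"]).tolist(),int(r["mask"].sum())) for r in finder.regions_of(t,w)])
im=p["color"].astype(int); m=((im.min(2)>150)&(im.max(2)-im.min(2)<60)).astype(np.uint8)
sub=np.zeros_like(m); sub[160:240,240:310]=m[160:240,240:310]
sub=cv2.morphologyEx(sub,cv2.MORPH_CLOSE,np.ones((5,5)))
c=max(cv2.findContours(sub,0,2)[0],key=cv2.contourArea)
print(cv2.contourArea(c)); hull=cv2.convexHull(c)
print(cv2.approxPolyDP(hull,4,True).reshape(-1,2).tolist())
E
```

```text
[[1.0, -0.001, -0.002, 0.574], [-0.001, -0.957, -0.289, 0.073], [-0.001, 0.289, -0.957, 0.374], [0.0, 0.0, 0.0, 1.0]] [[296.0, 0.0, 253.0], [0.0, 296.0, 191.0], [0.0, 0.0, 1.0]]
roller []
rest []
dial [(0.92, [231.0, 151.0], 47485)]
dial_board [(0.61, [232.0, 152.0], 47125)]
drum []
1141.5
[[270, 179], [301, 207], [279, 227], [251, 197]]
```

View pics/c1.png

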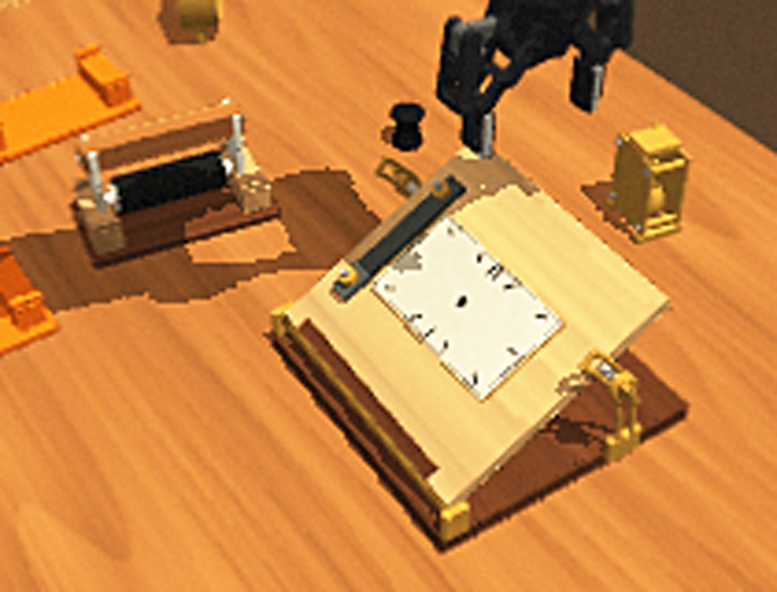

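View pics/w0.png

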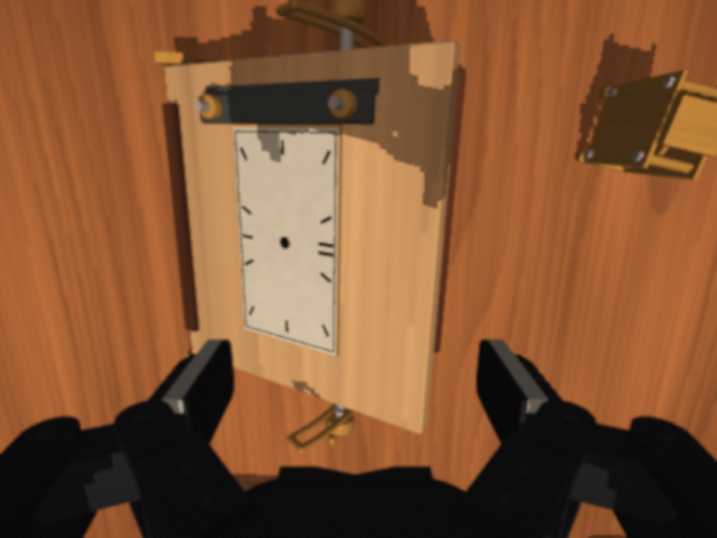

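The crop confirms the real rest: dark base with pale wooden rails, the roller standing on it, crop (170,190). The orange ones are look-alikes. The wrist view shows the dial's corners at (236,129), (340,126), (337,353) and (246,326) display px, with the clamp strip above (towards +y).

```bash
cat > fit.py <<'E'
from h import *
import pickle
from scipy.optimize import least_squares
from scipy.spatial.transform import Rotation as Rn
ps=pickle.load(open("ps0.pkl","rb")); w=ps["wrist"]; s=ps["side"]
g=cv2.cvtColor(w["color"],cv2.COLOR_RGB2GRAY)
gs=cv2.cvtColor(s["color"],cv2.COLOR_RGB2GRAY)
def sub(g,c,k): return cv2.cornerSubPix(g,np.array(c,np.float32).reshape(-1,1,2),(k,k),(-1,-1),(3,50,.01)).reshape(-1,2)
# order: (x+,y+),(x+,y-),(x-,y-),(x-,y+)
cw0=np.array([[340,126],[337,353],[246,326],[236,129]])/1.4
cw=sub(g,cw0,3)
cs0=np.array([[271.6,179.5],[302.7,207],[279.7,228],[250.8,197]]); 
print(np.round(cw0,1).tolist(),np.round(cw,1).tolist())
M=np.array([[.042,.075,0],[.042,-.075,0],[-.042,-.075,0],[-.042,.075,0]])
# clamp strip top corners
C=np.array([[.065,.094,.004],[.065,.076,.004],[-.065,.076,.004],[-.065,.094,.004]])
cc=np.array([[378,79],[376,122],[200,123],[202,87]])/1.4
def R(v): return Rn.from_euler("ZY",[v[3],-v[4]]).as_matrix()
def res(v,full=False):
    r=[(proj(w,M@R(v).T+v[:3])-cw),(proj(s,M@R(v).T+v[:3])-cs0)*1,(proj(w,C@R(v).T+v[:3])-cc)*.3]
    return np.vstack(r) if full else np.vstack(r).ravel()
f=least_squares(res,[.55,0.03,.1,0,.55],loss="soft_l1")
print(np.round(f.x,4),np.degrees(f.x[4])); print(np.round(res(f.x,True),1).tolist())
r2=least_squares(lambda v:res(v)[:8],f.x); print("wrist only",np.round(r2.x,4))
np.save("dial.npy",f.x)
h=onplane(s,[[192.4,156.5],[172,162],[212.7,150]],.087); print(h, np.arctan2(*(h[2]-h[1])[[1,0]]))
E
python3 fit.py
```

```text
[[242.9, 90.0], [240.7, 252.1], [175.7, 232.9], [168.6, 92.1]] [[242.10000610351562, 89.0], [240.39999389648438, 253.3000030517578], [176.8000030517578, 232.3000030517578], [168.60000610351562, 92.0999984741211]]
[ 0.5277  0.009   0.0968 -0.0228  0.5285] 30.28284102505135
[[0.8, 0.1], [0.7, 0.1], [-0.1, 1.0], [-0.2, -3.0], [-1.9, -2.1], [-0.8, 0.4], [-0.4, 1.3], [-1.7, 0.3], [-1.1, 1.6], [-0.9, 0.1], [1.6, 0.0], [0.7, 1.8]]
wrist only [ 0.527   0.008   0.0939 -0.0195  0.538 ]
[[0.44212948 0.34762647 0.087     ]
 [0.37368741 0.35930748 0.087     ]
 [0.51550571 0.34103495 0.087     ]] -0.12813870354167084
```

Call:
jog_arm(deltas=[{"fingers": 1,"offset": [-1.3,3.4,0],"twist": [0,0,0.14]},{"fingers": 1,"offset": [-1.3,3.5,0],"twist": [0,0,0.14]},{"fingers": 1,"offset": [-1.3,3.5,0],"twist": [0,0,0.14]},{"fingers": 1,"offset": [-1.3,3.5,0],"twist": [0,0,0.14]},{"fingers": 1,"offset": [-1.3,3.5,0],"twist": [0,0,0.14]},{"fingers": 1,"offset": [-1.3,3.5,0],"twist": [0,0,0.14]},{"fingers": 1,"offset": [-1.3,3.5,0],"twist": [0,0,0.14]},{"fingers": 1,"offset": [-1.3,3.5,0],"twist": [0,0,0.14]}])

```text
time_s: 2.1
tcp_pos: [0.4703, 0.2804, 0.2425]
eef_rot: [3.141, 0.0, 2.697]
ft_force: [-0.2, 0.4, 0.1]
width: 0.997
finger_force: 0.0
```

Call:
jog_arm(deltas=[{"fingers": 1,"offset": [-1.4,3.5,0],"twist": [0,0,0.14]},{"fingers": 1,"offset": [-1.4,3.5,0],"twist": [0,0,0.14]},{"fingers": 1,"offset": [0,0,0],"twist": [0,0,0.04]},{"fingers": 1,"offset": [0,0,0],"twist": [0,0,0]}])

```text
time_s: 2.5
tcp_pos: [0.4424, 0.3498, 0.2422]
eef_rot: [-3.141, 0.0, 3.013]
ft_force: [0.4, 0.7, -0.4]
width: 1.002
finger_force: 0.0
```

```bash
python3 - <<'E'
from h import *
import pickle
w=vision.read_camera("wrist"); s=vision.read_camera("side"); c=vision.read_camera("scene")
pickle.dump(dict(w=w,s=s,c=c),open("ps1.pkl","wb"))
save(w,"pics/w1.png",s=1.5)
print(np.round(w["cam_to_world"],3).tolist())
for t in["roller","rest","drum"]:
    for r in finder.regions_of(t,w):
        m=r["mask"].astype(np.uint8); print(t,round(r["score"],2),np.round(r["uv"]).tolist(),m.sum(),cv2.minAreaRect(cv2.findNonZero(m)))
E
```

```text
[[0.13, 0.95, 0.285, 0.369], [0.992, -0.124, -0.038, 0.359], [-0.0, 0.288, -0.958, 0.374], [0.0, 0.0, 0.0, 1.0]]
roller 0.97 [247.0, 173.0] 4465 ((245.67059326171875, 174.71421813964844), (37.04623794555664, 153.94505310058594), 4.267893314361572)
rest 0.96 [232.0, 153.0] 6662 ((244.07647705078125, 161.9058837890625), (78.88687896728516, 147.4136199951172), 3.066485643386841)
rest 0.66 [191.0, 18.0] 3114 ((189.0, 20.0), (40.0, 90.0), 90.0)
rest 0.65 [424.0, 99.0] 13377 ((429.11651611328125, 102.3154296875), (165.87298583984375, 101.0336685180664), 88.17203521728516)
drum 0.86 [260.0, 171.0] 588 ((248.7769317626953, 168.015380859375), (32.172611236572266, 85.59024047851562), 3.1798300743103027)
drum 0.57 [248.0, 176.0] 4319 ((248.50222778320312, 175.44239807128906), (34.090179443359375, 153.1944122314453), 2.2025980949401855)
```

View pics/w1.png

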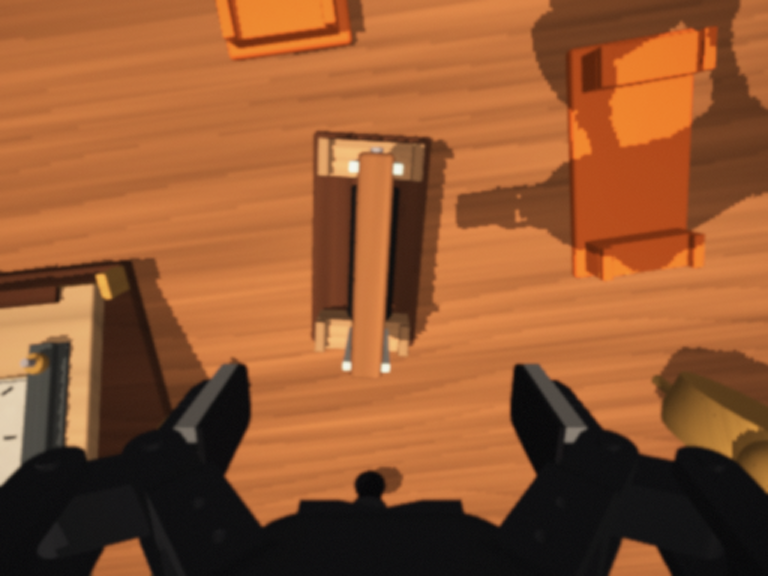

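The wrist view shows the roller on the wooden rest: handle from (375,153) to (367,377) display px, rails at (370,158) and (362,335). The loupe is at (370,485), well clear.

```bash
python3 - <<'E'
from h import *
import pickle
P=pickle.load(open("ps1.pkl","rb")); w=P["w"]
h=onplane(w,np.array([[358,153],[393,153],[352,376],[381,377]])/1.5,.100)
print(np.round(h,4)); a,b=h[:2].mean(0),h[2:].mean(0); print("mid",h.mean(0),"len",np.linalg.norm(b-a),"yaw",np.arctan2(*(b-a)[[1,0]]))
# rest model overlay: guess pose = handle mid,yaw; project outline
yaw=np.arctan2(*(b-a)[[1,0]]); m=h.mean(0)
def rot(X): c,s=np.cos(yaw),np.sin(yaw); return np.array([[m[0]+c*x-s*y,m[1]+s*x+c*y,z] for x,y,z in X])
for p,n in((w,"w"),):
    im=p["color"][:,:,::-1].copy(); im=cv2.resize(im,None,fx=3,fy=3,interpolation=2)
    def poly(X,col): cv2.polylines(im,[np.int32(proj(p,rot(X))*3+1)],True,col,1)
    poly([(x,y,.0) for x,y in((-.089,-.046),(.089,-.046),(.089,.046),(-.089,.046))],(255,0,0))
    for s in(-1,1): poly([(s*x,y,.034) for x,y in((.057,-.03),(.083,-.03),(.083,.03),(.057,.03))],(0,255,0))
    poly([(x,y,.1) for x,y in((-.075,-.011),(.075,-.011),(.075,.011),(-.075,.011))],(255,255,0))
    cv2.imwrite("pics/ov1.png",im[220:800,550:1000])
E
```

```text
[[0.3668 0.3458 0.1   ]
 [0.3695 0.3663 0.1   ]
 [0.5111 0.3207 0.1   ]
 [0.5144 0.3403 0.1   ]]
mid [0.44044664 0.34324304 0.1       ] len 0.14686762665279562 yaw -0.17497490406577618
```

View pics/ov1.png

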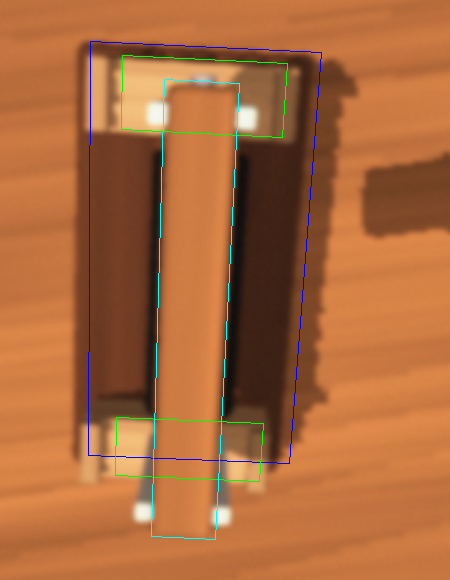

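The overlay matches: handle outline is right, and the rest is centred about 4 mm to the −y side of the roller, so setting it back where it was, or 2–3 mm to −y, is good. Next is the grasp.

Call:
jog_arm(deltas=[{"fingers": 1,"offset": [-0.1,-0.4,-3.5],"twist": [0,0,-0.045]},{"fingers": 1,"offset": [-0.1,-0.3,-3.5],"twist": [0,0,0]},{"fingers": 1,"offset": [0,0,-3.5],"twist": [0,0,0]},{"fingers": 1,"offset": [0,0,-3],"twist": [0,0,0]},{"fingers": 1,"offset": [0,0,-2.7],"twist": [0,0,0]},{"fingers": 1,"offset": [0,0,0],"twist": [0,0,0]},{"fingers": -1,"offset": [0,0,0],"twist": [0,0,0]},{"fingers": -1,"offset": [0,0,0],"twist": [0,0,0]}])

```text
time_s: 3.6
tcp_pos: [0.4425, 0.3425, 0.0824]
eef_rot: [3.14, 0.003, 2.965]
ft_force: [0.4, 0.2, -0.7]
width: 0.687
finger_force: 0.0
```

Call:
jog_arm(deltas=[{"fingers": -1,"offset": [0,0,0],"twist": [0,0,0]},{"fingers": -1,"offset": [0,0,0],"twist": [0,0,0]},{"fingers": -1,"offset": [0,0,0],"twist": [0,0,0]},{"fingers": -1,"offset": [0,0,0],"twist": [0,0,0]},{"fingers": -1,"offset": [0,0,0],"twist": [0,0,0]}])

```text
time_s: 4.1
tcp_pos: [0.4417, 0.3424, 0.0816]
eef_rot: [3.141, 0.002, 2.966]
ft_force: [-0.4, -1.0, 5.6]
width: 0.251
finger_force: 61.0
```

Call:
jog_arm(deltas=[{"fingers": -1,"offset": [0,0,1],"twist": [0,0,0]},{"fingers": -1,"offset": [0,0,2],"twist": [0,0,0]},{"fingers": -1,"offset": [0,0,3.5],"twist": [0,0,0]},{"fingers": -1,"offset": [0,0,3.5],"twist": [0,0,0]},{"fingers": -1,"offset": [0,0,3.5],"twist": [0,0,0]},{"fingers": -1,"offset": [0,0,3.5],"twist": [0,0,0]},{"fingers": -1,"offset": [0,0,1],"twist": [0,0,0]},{"fingers": -1,"offset": [0,0,0],"twist": [0,0,0]}])

```text
time_s: 4.9
tcp_pos: [0.4414, 0.3422, 0.2613]
eef_rot: [3.14, 0.002, 2.966]
ft_force: [-0.9, -1.0, -4.0]
width: 0.251
finger_force: 59.8
```

```bash
cat > fit2.py <<'E'
from fit import *
from scipy.ndimage import map_coordinates, gaussian_filter
v=f.x.copy()
def edgepts(p,v,half,n=25):
    im=gaussian_filter(p["color"][:,:,2].astype(float),.7); out=[]
    X=M@R(v).T+v[:3]; q=proj(p,X)
    for i in range(4):
        a,b=q[i],q[(i+1)%4]; t=(b-a)/np.linalg.norm(b-a); nrm=np.array([t[1],-t[0]])
        if np.dot(nrm,(a+b)/2-q.mean(0))<0:nrm=-nrm
        for k in np.linspace(.1,.9,n):
            c=a+(b-a)*k; s=np.arange(-half,half+.01,.25); pt=c+s[:,None]*nrm
            g=np.gradient(map_coordinates(im,[pt[:,1],pt[:,0]],order=1)); j=np.argmin(g)
            if g[j]<-2.5 and 0<j<len(s)-1: out.append((i,k,nrm,c+s[j]*nrm))
    return out
for it in range(6):
    half=5 if it<3 else 3
    E={n:(p,edgepts(p,v,half if n=="w" else 2.5)) for n,p in(("w",w),("s",s))}
    def rs(x,only=None):
        r=[]
        for n,(p,e) in E.items():
            if only and n!=only: continue
            Xc=M@R(x).T+x[:3]; P=np.array([Xc[i]*(1-k)+Xc[(i+1)%4]*k for i,k,_,_ in e]); u=proj(p,P)
            r.append(np.einsum("ij,ij->i",u-np.array([z[3] for z in e]),np.array([z[2] for z in e])))
        return np.concatenate(r)
    ff=least_squares(rs,v,loss="soft_l1",f_scale=.5); v=ff.x
print("both",np.round(v,4),len(E["w"][1]),len(E["s"][1]),"med",np.median(abs(rs(v))))
for o in"ws": print(o,np.round(least_squares(lambda x:rs(x,o),v,loss="soft_l1",f_scale=.5).x,4))
np.save("dial.npy",v)
im=cv2.resize(w["color"][:,:,::-1],None,fx=3,fy=3,interpolation=2).copy()
for Q in(M,C): cv2.polylines(im,[np.int32(proj(w,Q@R(v).T+v[:3])*3+1)],True,(0,0,255) if Q is M else (0,255,0),1)
cv2.imwrite("pics/ov2.png",im[130:720,400:880])
E
python3 fit2.py | tail -3
```

```text
both [ 0.5274  0.0084  0.0997 -0.0262  0.5459] 95 99 med 0.5035903577938089
w [ 0.5272  0.0081  0.0986 -0.0257  0.5424]
s [ 0.5445  0.0294  0.0756 -0.0119  0.4213]
```

View pics/ov2.png

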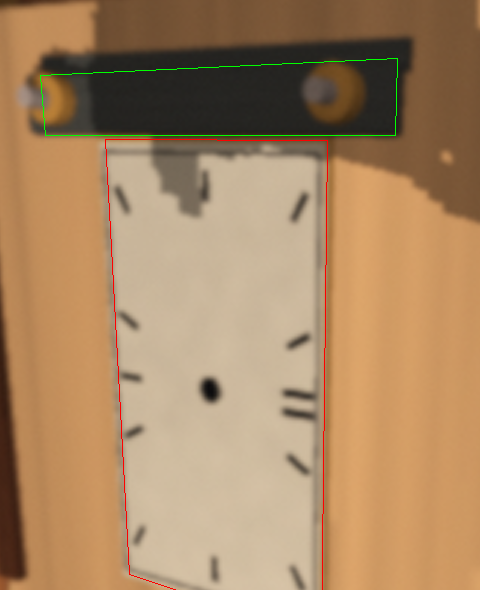

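Call:
jog_arm(deltas=[{"fingers": -1,"offset": [0.1,-2.5,0],"twist": [0,0,0.075]},{"fingers": -1,"offset": [0.2,-3.5,0],"twist": [0,0,0.075]},{"fingers": -1,"offset": [0.2,-4,0],"twist": [-0.003,-0.108,0]},{"fingers": -1,"offset": [0.2,-4,0],"twist": [-0.003,-0.108,0]},{"fingers": -1,"offset": [0.2,-4,0],"twist": [-0.003,-0.108,0]},{"fingers": -1,"offset": [0.2,-4,0],"twist": [-0.003,-0.108,0]},{"fingers": -1,"offset": [0.2,-4,-1],"twist": [-0.003,-0.108,0]},{"fingers": -1,"offset": [0.1,-2,-1],"twist": [0,0,0]}])

```text
time_s: 5.7
tcp_pos: [0.45, 0.0607, 0.2326]
eef_rot: [-3.141, 0.532, 3.114]
ft_force: [-0.2, 0.1, -5.4]
width: 0.245
finger_force: 60.5
```

Call:
jog_arm(deltas=[{"fingers": -1,"offset": [0.1,-0.2,-1],"twist": [0,0,0]},{"fingers": -1,"offset": [0,0,-1],"twist": [0,0,0]},{"fingers": -1,"offset": [0,0,0],"twist": [0,0,0]},{"fingers": -1,"offset": [0,0,0],"twist": [0,0,0]}])

```text
time_s: 6.1
tcp_pos: [0.4559, 0.0611, 0.2197]
eef_rot: [-3.141, 0.538, 3.118]
ft_force: [0.3, -0.1, -4.6]
width: 0.25
finger_force: 60.7
```

```bash
cat > pose.py <<'E'
from h import *
from scipy.spatial.transform import Rotation as Rn
v=np.load("dial.npy"); v[3]=-.026; v[4]=.54; v[:3]=[.5273,.0083,.099]
Rd=Rn.from_euler("ZY",[v[3],-v[4]]).as_matrix()
def show():
    s=status.sense(); Rt=Rn.from_euler("xyz",s["eef_rot"]).as_matrix()
    Rr=Rt@np.diag([-1,1,-1.])   # roller axes
    l=Rd.T@(s["tcp_pos"]-v[:3]); dr=Rd.T@(s["tcp_pos"]-v[:3]+Rr@np.array([-.0014,0,-.0456]))
    print("t",s["time_s"],"tcp",np.round(s["tcp_pos"],4),"drum in dial mm",np.round(dr*1e3,1))
    print("rot err (dial axes)",np.round(Rn.from_matrix(Rd.T@Rr).as_rotvec(),4))
    print("f dial",np.round(Rd.T@s["ft_force"],2),"m dial",np.round(Rd.T@s["torque"],3),"q",np.round(s["qpos"],2))
    return s
if __name__=="__main__": show()
E
python3 - <<'E'
from pose import *
import pickle
show()
S=vision.read_camera("side"); W=vision.read_camera("wrist"); C=vision.read_camera("scene")
a=[S["color"],W["color"]]; cv2.imwrite("pics/chk.png",np.hstack([cv2.resize(x[:,:,::-1],(400,300)) for x in a])) 
crop=cv2.resize(S["color"][110:260,180:360,::-1],(800,600),interpolation=2); 
wr=cv2.resize(W["color"][:,:,::-1],(400,300)); crop[:300,400:]=wr if False else crop[:300,400:]
cv2.imwrite("pics/s2.png",crop); save(W,"pics/w2.png",s=1.5)
pickle.dump(dict(S=S,W=W,C=C),open("ps2.pkl","wb"))
show()
E
```

```text
t 6.1 tcp [0.4559 0.0611 0.2197] drum in dial mm [-1.9 50.9 95.3]
rot err (dial axes) [0.0005 0.0017 0.0019]
f dial [-2.08 -0.07 -4.06] m dial [-0.038  0.592 -0.022] q [-0.19 -0.58  2.35  0.11  0.85 -1.78]
t 6.25 tcp [0.4564 0.0607 0.221 ] drum in dial mm [-0.6 50.5 96.2]
rot err (dial axes) [-0.0002 -0.0009  0.0019]
f dial [-2.6   0.62 -3.26] m dial [ 0.008  0.634 -0.018] q [-0.19 -0.58  2.35  0.11  0.85 -1.78]
```

View pics/s2.png

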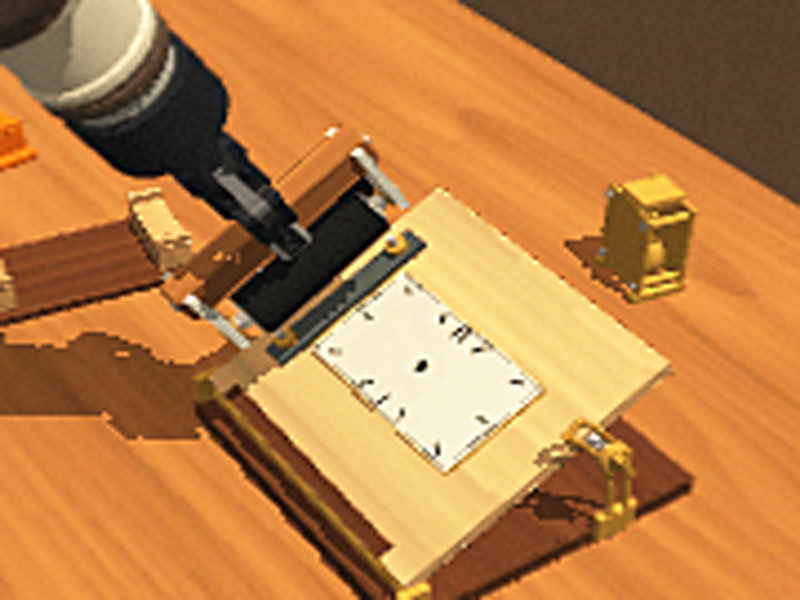

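The side view shows the roller level with the slope and parallel to the clamp strip, hovering above it. Next I descend along the normal.

Call:
jog_arm(deltas=[{"fingers": -1,"offset": [0.77,-0.02,-1.29],"twist": [0,0,0]},{"fingers": -1,"offset": [0.77,-0.02,-1.29],"twist": [0,0,0]},{"fingers": -1,"offset": [0.77,-0.02,-1.29],"twist": [0,0,0]},{"fingers": -1,"offset": [0.77,-0.02,-1.29],"twist": [0,0,0]},{"fingers": -1,"offset": [0,0,0],"twist": [0,0,0]},{"fingers": -1,"offset": [0,0,0],"twist": [0,0,0]}])

```text
time_s: 6.85
tcp_pos: [0.4869, 0.0595, 0.1691]
eef_rot: [-3.14, 0.54, 3.117]
ft_force: [-0.6, -0.5, -3.5]
width: 0.245
finger_force: 60.7
```

```bash
python3 - <<'E'
from pose import *
show(); W=vision.read_camera("wrist"); S=vision.read_camera("side")
a=cv2.resize(W["color"][:,:,::-1],(400,300)); 
b=cv2.resize(S["color"][145:235,220:340,::-1],(400,300),interpolation=2)
cv2.imwrite("pics/n3.png",cv2.resize(np.hstack([a,b]),None,fx=1,fy=1)); show()
E
```

```text
t 6.85 tcp [0.4869 0.0595 0.1691] drum in dial mm [-1.2 50.1 36. ]
rot err (dial axes) [-0.0005  0.      0.001 ]
f dial [-2.26 -0.56 -2.69] m dial [0.012 0.64  0.005] q [-0.17 -0.39  2.33  0.12  0.67 -1.79]
t 6.95 tcp [0.4873 0.0593 0.1699] drum in dial mm [-0.3 49.9 36.5]
rot err (dial axes) [-0.0009 -0.002   0.0009]
f dial [-1.79  0.09 -3.12] m dial [0.012 0.656 0.009] q [-0.17 -0.39  2.33  0.12  0.67 -1.79]
```

View pics/n3.png

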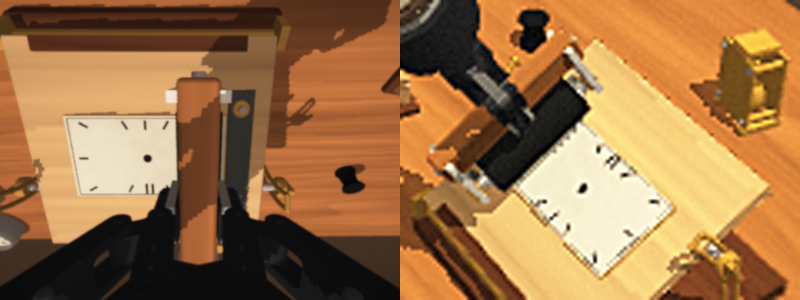

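The wrist view shows the drum beside the clamp strip and parallel to the dial edge. The side view agrees. Next I creep down.

Call:
jog_arm(deltas=[{"fingers": -1,"offset": [0.33,0,-0.56],"twist": [0,0,0]},{"fingers": -1,"offset": [0.33,0,-0.56],"twist": [0,0,0]},{"fingers": -1,"offset": [0,0,0],"twist": [0,0,0]},{"fingers": -1,"offset": [0,0,0],"twist": [0,0,0]}])

```text
time_s: 7.35
tcp_pos: [0.4932, 0.0592, 0.1571]
eef_rot: [-3.141, 0.539, 3.116]
ft_force: [-0.6, -0.4, -4.2]
width: 0.249
finger_force: 60.7
```

```bash
python3 pose.py
```

```text
t 7.35 tcp [0.4932 0.0592 0.1571] drum in dial mm [-1.9 50.  22.4]
rot err (dial axes) [-0.0008  0.0007  0.0004]
f dial [-2.63 -0.37 -3.29] m dial [0.024 0.647 0.04 ] q [-0.17 -0.34  2.33  0.12  0.63 -1.79]
```

Call:
jog_arm(deltas=[{"fingers": -1,"offset": [0.13,0,-0.21],"twist": [0,0,0]},{"fingers": -1,"offset": [0,0,0],"twist": [0,0,0]},{"fingers": -1,"offset": [0,0,0],"twist": [0,0,0]}])

```text
time_s: 7.65
tcp_pos: [0.4947, 0.0592, 0.1554]
eef_rot: [-3.14, 0.54, 3.116]
ft_force: [-0.3, -0.1, -5.2]
width: 0.248
finger_force: 60.8
```

```bash
python3 pose.py
```

```text
t 7.65 tcp [0.4947 0.0592 0.1554] drum in dial mm [-1.5 50.  20.2]
rot err (dial axes) [-0.0009 -0.0002  0.0004]
f dial [-2.93 -0.09 -4.3 ] m dial [-0.067  0.611 -0.017] q [-0.17 -0.34  2.32  0.12  0.62 -1.79]
```

Call:
jog_arm(deltas=[{"fingers": -1,"offset": [0.13,0,-0.21],"twist": [0,0,0]},{"fingers": -1,"offset": [0,0,0],"twist": [0,0,0]},{"fingers": -1,"offset": [0,0,0],"twist": [0,0,0]}])

```text
time_s: 7.95
tcp_pos: [0.4964, 0.0591, 0.1538]
eef_rot: [-3.14, 0.541, 3.116]
ft_force: [-0.8, 0.7, -1.7]
width: 0.242
finger_force: 61.0
```

```bash
python3 pose.py
```

```text
t 7.95 tcp [0.4964 0.0591 0.1538] drum in dial mm [-0.8 50.  18. ]
rot err (dial axes) [-0.001  -0.0012  0.0005]
f dial [-1.57  0.66 -1.1 ] m dial [-0.028  0.609 -0.012] q [-0.17 -0.33  2.32  0.12  0.61 -1.79]
```

Call:
jog_arm(deltas=[{"fingers": -1,"offset": [0.13,0,-0.21],"twist": [0,0,0]},{"fingers": -1,"offset": [0,0,0],"twist": [0,0,0]},{"fingers": -1,"offset": [0,0,0],"twist": [0,0,0]}])

```text
time_s: 8.25
tcp_pos: [0.4979, 0.0591, 0.1519]
eef_rot: [-3.14, 0.542, 3.116]
ft_force: [-2.1, -0.6, 1.9]
width: 0.245
finger_force: 61.5
```

```bash
python3 pose.py
```

```text
t 8.25 tcp [0.4979 0.0591 0.1519] drum in dial mm [-0.5 50.  15.6]
rot err (dial axes) [-0.0011 -0.0017  0.0006]
f dial [-0.78 -0.61  2.72] m dial [-0.018  0.505 -0.014] q [-0.17 -0.32  2.32  0.13  0.61 -1.8 ]
```

Contact came at the expected height, and the force is now about 6 N. I press to about 10 N and roll.

Call:
jog_arm(deltas=[{"fingers": -1,"offset": [0.1,0,-0.17],"twist": [0,0,0]},{"fingers": -1,"offset": [0,0,0],"twist": [0,0,0]},{"fingers": -1,"offset": [0,0,0],"twist": [0,0,0]},{"fingers": -1,"offset": [0,0,0],"twist": [0,0,0]}])

```text
time_s: 8.65
tcp_pos: [0.4989, 0.0591, 0.1503]
eef_rot: [-3.14, 0.542, 3.116]
ft_force: [-2.7, 0.4, 4.6]
width: 0.248
finger_force: 62.0
```

```bash
python3 pose.py
```

```text
t 8.65 tcp [0.4989 0.0591 0.1503] drum in dial mm [-0.5 50.  13.7]
rot err (dial axes) [-0.0011 -0.0018  0.0005]
f dial [0.05 0.3  5.35] m dial [ 0.032  0.423 -0.04 ] q [-0.17 -0.31  2.32  0.13  0.6  -1.8 ]
```

Call:
jog_arm(deltas=[{"fingers": -1,"offset": [0,-0.3,0],"twist": [0,0,0]},{"fingers": -1,"offset": [-0.02,-0.5,0],"twist": [0,0,0]},{"fingers": -1,"offset": [-0.01,-0.5,0],"twist": [0,0,0]},{"fingers": -1,"offset": [-0.01,-0.5,0],"twist": [0,0,0]}])

```text
time_s: 9.05
tcp_pos: [0.4984, 0.041, 0.1502]
eef_rot: [-3.14, 0.542, 3.116]
ft_force: [-2.8, 0.4, 5.4]
width: 0.246
finger_force: 62.0
```

```bash
python3 pose.py
```

```text
t 9.05 tcp [0.4984 0.041  0.1502] drum in dial mm [-0.6 31.9 13.6]
rot err (dial axes) [-0.0009 -0.0016  0.0006]
f dial [0.31 0.37 6.07] m dial [ 0.085  0.365 -0.018] q [-0.22 -0.32  2.33  0.17  0.61 -1.88]
```

Call:
jog_arm(deltas=[{"fingers": -1,"offset": [-0.01,-0.5,0],"twist": [0,0,0]},{"fingers": -1,"offset": [-0.01,-0.5,0],"twist": [0,0,0]},{"fingers": -1,"offset": [-0.02,-0.5,0],"twist": [0,0,0]},{"fingers": -1,"offset": [-0.01,-0.5,0],"twist": [0,0,0]},{"fingers": -1,"offset": [-0.01,-0.5,0],"twist": [0,0,0]},{"fingers": -1,"offset": [-0.02,-0.5,0],"twist": [0,0,0]}])

```text
time_s: 9.65
tcp_pos: [0.4975, 0.0109, 0.1502]
eef_rot: [-3.14, 0.541, 3.116]
ft_force: [-2.5, 1.1, 4.8]
width: 0.249
finger_force: 62.0
```

```bash
python3 pose.py
```

```text
t 9.65 tcp [0.4975 0.0109 0.1502] drum in dial mm [-0.6  1.7 13.6]
rot err (dial axes) [-0.0012 -0.0015  0.0006]
f dial [0.28 0.99 5.46] m dial [ 0.053  0.395 -0.049] q [-0.31 -0.34  2.34  0.25  0.63 -2.02]
```

Call:
jog_arm(deltas=[{"fingers": -1,"offset": [-0.01,-0.5,0],"twist": [0,0,0]},{"fingers": -1,"offset": [-0.01,-0.5,0],"twist": [0,0,0]},{"fingers": -1,"offset": [-0.02,-0.5,0],"twist": [0,0,0]},{"fingers": -1,"offset": [-0.01,-0.5,0],"twist": [0,0,0]},{"fingers": -1,"offset": [-0.01,-0.5,0],"twist": [0,0,0]},{"fingers": -1,"offset": [-0.02,-0.5,0],"twist": [0,0,0]}])

```text
time_s: 10.25
tcp_pos: [0.4967, -0.0192, 0.1501]
eef_rot: [-3.14, 0.541, 3.116]
ft_force: [-3.3, 0.3, 5.5]
width: 0.249
finger_force: 62.0
```

```bash
python3 pose.py
```

```text
t 10.25 tcp [ 0.4967 -0.0192  0.1501] drum in dial mm [ -0.7 -28.3  13.6]
rot err (dial axes) [-0.0013 -0.0014  0.0006]
f dial [0.02 0.21 6.46] m dial [0.12  0.407 0.052] q [-0.4  -0.34  2.34  0.31  0.65 -2.14]
```

Call:
jog_arm(deltas=[{"fingers": -1,"offset": [-0.01,-0.5,0],"twist": [0,0,0]},{"fingers": -1,"offset": [-0.01,-0.5,0],"twist": [0,0,0]},{"fingers": -1,"offset": [-0.02,-0.5,0],"twist": [0,0,0]},{"fingers": -1,"offset": [-0.01,-0.5,0],"twist": [0,0,0]},{"fingers": -1,"offset": [-0.01,-0.5,0],"twist": [0,0,0]},{"fingers": -1,"offset": [-0.02,-0.5,0],"twist": [0,0,0]}])

```text
time_s: 10.85
tcp_pos: [0.4958, -0.0493, 0.15]
eef_rot: [-3.14, 0.541, 3.116]
ft_force: [-3.4, 0.7, 5.0]
width: 0.246
finger_force: 62.0
```

```bash
python3 pose.py
```

```text
t 10.85 tcp [ 0.4958 -0.0493  0.15  ] drum in dial mm [ -0.8 -58.4  13.6]
rot err (dial axes) [-0.0014 -0.0012  0.0007]
f dial [-0.4   0.65  6.08] m dial [0.085 0.479 0.006] q [-0.48 -0.33  2.33  0.37  0.68 -2.26]
```

Call:
jog_arm(deltas=[{"fingers": -1,"offset": [-0.01,-0.5,0],"twist": [0,0,0]},{"fingers": -1,"offset": [-0.01,-0.5,0],"twist": [0,0,0]},{"fingers": -1,"offset": [0,0,0],"twist": [0,0,0]},{"fingers": -1,"offset": [0,0,0],"twist": [0,0,0]}])

```text
time_s: 11.25
tcp_pos: [0.4956, -0.0592, 0.15]
eef_rot: [-3.14, 0.541, 3.116]
ft_force: [-3.8, 0.0, 5.2]
width: 0.247
finger_force: 62.2
```

```bash
python3 - <<'E'
from pose import *
show(); W=vision.read_camera("wrist"); S=vision.read_camera("side")
a=cv2.resize(W["color"][:,:,::-1],(400,300)); b=cv2.resize(S["color"][145:235,220:340,::-1],(400,300),interpolation=2)
cv2.imwrite("pics/n4.png",np.hstack([a,b])); show()
E
```

```text
t 11.25 tcp [ 0.4956 -0.0592  0.15  ] drum in dial mm [ -0.8 -68.4  13.5]
rot err (dial axes) [-0.0018 -0.0012  0.0003]
f dial [-0.56 -0.07  6.41] m dial [-0.031  0.403 -0.068] q [-0.51 -0.33  2.33  0.39  0.69 -2.3 ]
t 11.35 tcp [ 0.4956 -0.0591  0.15  ] drum in dial mm [ -0.8 -68.2  13.5]
rot err (dial axes) [-0.0016 -0.0012  0.0005]
f dial [-0.1   0.36  6.5 ] m dial [-0.06   0.461 -0.003] q [-0.51 -0.33  2.33  0.38  0.69 -2.3 ]
```

View pics/n4.png

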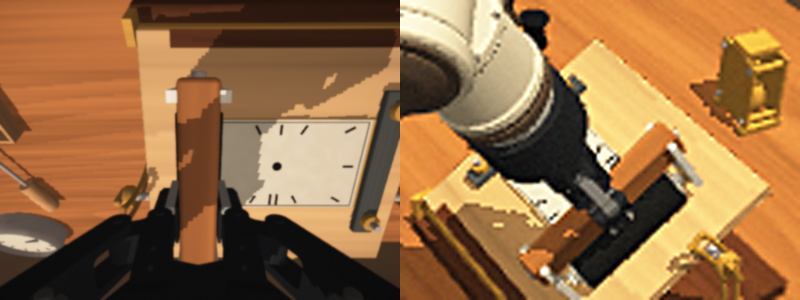

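Both views show the drum at the free right edge of the dial. I roll 3 mm further for margin, then lift along the normal.

Call:
jog_arm(deltas=[{"fingers": -1,"offset": [-0.01,-0.3,0],"twist": [0,0,0]},{"fingers": -1,"offset": [0,0,0],"twist": [0,0,0]},{"fingers": -1,"offset": [-0.5,0,0.85],"twist": [0,0,0]},{"fingers": -1,"offset": [-1,0,1.7],"twist": [0,0,0]},{"fingers": -1,"offset": [-1.2,0,2],"twist": [0,0,0]},{"fingers": -1,"offset": [-1.2,0,2],"twist": [0,0,0]},{"fingers": -1,"offset": [-1.2,0,2.5],"twist": [0,0,0]},{"fingers": -1,"offset": [0,0,2.5],"twist": [0,0,0]}])

```text
time_s: 12.15
tcp_pos: [0.4421, -0.061, 0.263]
eef_rot: [3.141, 0.536, 3.115]
ft_force: [0.4, -1.0, -3.9]
width: 0.247
finger_force: 60.8
```

Call:
jog_arm(deltas=[{"fingers": -1,"offset": [0,3,0],"twist": [0.003,0.108,0]},{"fingers": -1,"offset": [0,3.5,0],"twist": [0.003,0.108,0]},{"fingers": -1,"offset": [0,4,0],"twist": [0.003,0.108,0]},{"fingers": -1,"offset": [0,4,0],"twist": [0.003,0.108,0]},{"fingers": -1,"offset": [0,4,0],"twist": [0.003,0.108,0]},{"fingers": -1,"offset": [0,4,0],"twist": [0,0,-0.075]},{"fingers": -1,"offset": [0,4,0],"twist": [0,0,-0.075]},{"fingers": -1,"offset": [0,4,0],"twist": [0,0,0]}])

```text
time_s: 12.95
tcp_pos: [0.4431, 0.245, 0.2629]
eef_rot: [-3.14, -0.003, 2.965]
ft_force: [0.7, -0.9, -4.0]
width: 0.248
finger_force: 60.6
```

Call:
jog_arm(deltas=[{"fingers": -1,"offset": [0,4,0],"twist": [0,0,0]},{"fingers": -1,"offset": [0,3,0],"twist": [0,0,0]},{"fingers": -1,"offset": [0,0,0],"twist": [0,0,0]},{"fingers": -1,"offset": [0,0,0],"twist": [0,0,0]}])

```text
time_s: 13.35
tcp_pos: [0.4432, 0.3133, 0.2631]
eef_rot: [-3.139, -0.003, 2.967]
ft_force: [-0.2, -0.2, -5.0]
width: 0.247
finger_force: 61.0
```

Call:
jog_arm(deltas=[{"fingers": -1,"offset": [-0.15,2.65,0],"twist": [0,0.004,0]},{"fingers": -1,"offset": [0,0,-3.5],"twist": [0,0,0]},{"fingers": -1,"offset": [0,0,-3.5],"twist": [0,0,0]},{"fingers": -1,"offset": [0,0,-3.5],"twist": [0,0,0]},{"fingers": -1,"offset": [0,0,-2],"twist": [0,0,0]},{"fingers": -1,"offset": [0,0,-1],"twist": [0,0,0]},{"fingers": -1,"offset": [0,0,0],"twist": [0,0,0]},{"fingers": -1,"offset": [0,0,0],"twist": [0,0,0]}])

```text
time_s: 14.15
tcp_pos: [0.4436, 0.3396, 0.1311]
eef_rot: [3.141, -0.002, 2.965]
ft_force: [0.6, 0.3, -3.5]
width: 0.248
finger_force: 61.3
```

```bash
python3 - <<'E'
from pose import *
W=vision.read_camera("wrist"); S=vision.read_camera("side"); C=vision.read_camera("scene")
a=cv2.resize(S["color"][130:220,140:260,::-1],(400,300),interpolation=2)
b=cv2.resize(C["color"][200:290,270:390,::-1],(400,300),interpolation=2)
cv2.imwrite("pics/n5.png",np.hstack([a,b])); show()
E
```

```text
t 14.3 tcp [0.4438 0.3401 0.1318] drum in dial mm [-86.8 329.8  37.1]
rot err (dial axes) [-0.0393  0.5401 -0.1466]
f dial [-0.94 -0.15 -3.69] m dial [ 0.012 -0.001  0.046] q [ 0.44  0.23  1.75  0.    1.17 -0.96]
```

View pics/n5.png

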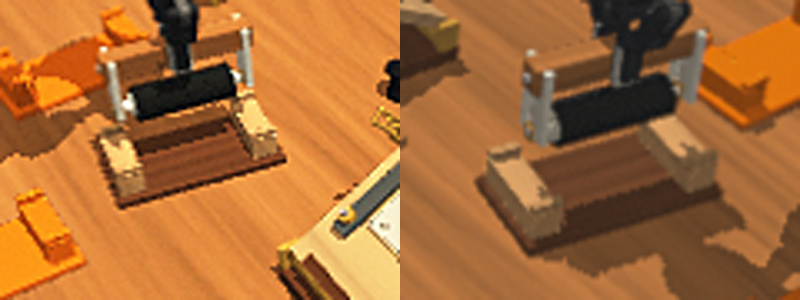

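Both views show the roller straight above its wooden rest. I lower it.

Call:
jog_arm(deltas=[{"fingers": -1,"offset": [-0.2,0,-1.5],"twist": [0,0,0]},{"fingers": -1,"offset": [0,0,-1.5],"twist": [0,0,0]},{"fingers": -1,"offset": [0,0,-1],"twist": [0,0,0]},{"fingers": -1,"offset": [0,0,-0.5],"twist": [0,0,0]},{"fingers": -1,"offset": [0,0,0],"twist": [0,0,0]},{"fingers": -1,"offset": [0,0,0],"twist": [0,0,0]}])

```text
time_s: 14.9
tcp_pos: [0.4409, 0.3398, 0.0851]
eef_rot: [-3.141, -0.004, 2.966]
ft_force: [-0.3, -0.1, -4.6]
width: 0.252
finger_force: 61.2
```

Call:
jog_arm(deltas=[{"fingers": -1,"offset": [0,0,-0.2],"twist": [0,0,0]},{"fingers": -1,"offset": [0,0,-0.2],"twist": [0,0,0]},{"fingers": -1,"offset": [0,0,0],"twist": [0,0,0]},{"fingers": -1,"offset": [0,0,0],"twist": [0,0,0]}])

```text
time_s: 15.3
tcp_pos: [0.4412, 0.34, 0.0816]
eef_rot: [3.141, -0.003, 2.966]
ft_force: [-0.7, 0.5, -0.8]
width: 0.247
finger_force: 61.7
```

Call:
jog_arm(deltas=[{"fingers": -1,"offset": [0,0,-0.05],"twist": [0,0,0]},{"fingers": -1,"offset": [0,0,0],"twist": [0,0,0]},{"fingers": 1,"offset": [0,0,0],"twist": [0,0,0]},{"fingers": 1,"offset": [0,0,0],"twist": [0,0,0]},{"fingers": 1,"offset": [0,0,0],"twist": [0,0,0]},{"fingers": 1,"offset": [0,0,0],"twist": [0,0,0]},{"fingers": 1,"offset": [0,0,0],"twist": [0,0,0]},{"fingers": 1,"offset": [0,0,0],"twist": [0,0,0]}])

```text
time_s: 16.1
tcp_pos: [0.4407, 0.3397, 0.0804]
eef_rot: [-3.141, -0.004, 2.966]
ft_force: [-0.2, 0.1, 1.1]
width: 1.007
finger_force: 0.0
```

Call:
jog_arm(deltas=[{"fingers": 1,"offset": [0,0,1],"twist": [0,0,0]},{"fingers": 1,"offset": [0,0,3],"twist": [0,0,0]},{"fingers": 1,"offset": [0,0,4],"twist": [0,0,0]},{"fingers": 1,"offset": [0,0,4],"twist": [0,0,0]},{"fingers": 1,"offset": [0,0,4],"twist": [0,0,0]},{"fingers": 1,"offset": [0,0,0],"twist": [0,0,0]},{"fingers": 1,"offset": [0,0,0],"twist": [0,0,0]}])

```text
time_s: 16.8
tcp_pos: [0.4413, 0.34, 0.2423]
eef_rot: [3.14, -0.001, 2.966]
ft_force: [0.2, 0.3, -0.4]
width: 1.003
finger_force: 0.0
```

```bash
python3 - <<'E'
from pose import *
W=vision.read_camera("wrist"); S=vision.read_camera("side")
a=cv2.resize(S["color"][130:220,140:260,::-1],(400,300),interpolation=2)
b=cv2.resize(W["color"][:,:,::-1],(400,300)); b=cv2.resize(W["color"][60:270,120:400,::-1],(400,300),interpolation=2)
cv2.imwrite("pics/n6.png",np.hstack([a,b]))
for r in finder.regions_of("roller",W)[:1]: print(cv2.minAreaRect(cv2.findNonZero(r["mask"].astype(np.uint8))))
E
```

```text
((254.0, 174.5), (153.0, 34.0), 90.0)
```

View pics/n6.png

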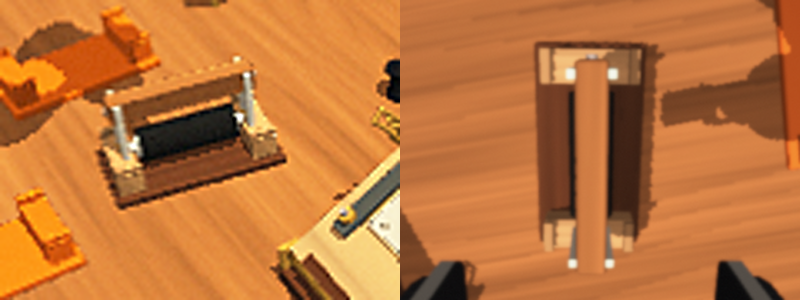

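The roller stands upright, centred and parallel on both rails, and the gripper is clear. I hand the job in.

```bash
python3 -c "
from plant import arm
print(arm.hand_in())"
```

```text
the job is handed in; nothing more can be done
None
```

The dial was pressed down in one unbroken pass at about 10 N from beside the clamp strip to the free right edge, the roller now stands upright on its wooden rest, and the job is handed in (no verdict was returned).

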